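Slide the top flow-field plate out of its sloping magazine and lay it on the balance

ROBOT

A 6-joint arm with a two-finger parallel gripper is mounted at the origin on a cart in front of the work surface, level with it; the furniture and walls round the work are solid. World frame = base frame: x ahead of the robot, y to its left, z up, the work surface at z = 0. Lengths are in m, angles in rad, forces in N, time in s.
With the tool pointing down it reaches from about 0.425 to 0.95 m from the base axis. Payload 3.5 kg.
Tool frame: the origin (TCP) lies on the centre line of the jaws, within the pads' length; the fingertips stand 14 mm ahead of it and the grasp point (between the pads) lies 5 mm behind it (ctrl.finger_overhang is the distance from the TCP to the fingertips, in m); z points along the fingers, y is the line along which they close (so a half turn about z gives the same grasp; the last joint's range is limited). The gripper opens to 85 mm and grips with 20 to 120 N. Pads are 22 mm wide; open, the fingers measure 114 mm over their backs; the gripper's body (76 mm by 85 mm) begins 54 mm behind the grasp point. The pads swing forward as they close: fully open they stand 13 mm farther back than shut.
Start: joints at [0.978, 0.286, 1.577, -0, 1.279, -0.15], TCP at [0.289, 0.61, 0.245] pointing down, gripper open.
Joint ranges: [-2.77, 2.77], [-0.9, 2.22], [0.21, 2.48], [-1.53, 4.67], [0.24, 2.81], [-2.84, 2.84]. Speed limits (rad/s): [2.79, 2.79, 3.14, 3.14, 3.14, 3.14].

INTERFACE

Orientations are given as a unit quaternion [x, y, z, w].
In Python, from plant import ctrl gives the robot as it stands.
- The arm moves only by the tool send_rows, never from a script. Its argument "moves" is text: rows parted by semicolons, each of 7 numbers parted by spaces: the turn, a rotation vector about the tool's x, y, z in units of 360 degrees (1.0 is 360 degrees), then the shift along the tool's x, y, z in units of 20 cm (1.0 is 20 cm), then the gripper's target within -1 to 1 (fully open at 1, half-way at 0, shut at -1). A call has 1 to 12 rows; each row is the pose to reach, as a shift and turn from the pose commanded when the call began, along the tool's axes at that moment, turning the shorter way round; what a row does not reach only later rows make up. A row lasts 1/8 s, in which the tool goes at most 62.5 mm and 10.7 degrees, less where a joint would pass 70% of its speed; a pose out of reach is approached as far as the arm can. A call with a number of a shift or a turn outside -1 to 1 is refused whole. A call with a gripper value outside its range is refused whole. The fingers move at their own pace and stop on an object; "newtons" is the grip in N (left out, the last holds). Time passes only in rows, so rows that repeat a pose let the fingers close. It gives the time, the measured TCP pose, the force, the opening and the grip force at its end, in the units of the state.
- ctrl.get_state(): the state, without advancing time (a new reading comes with each control period).
- ctrl.read_camera(name): name is "scene" or "top" or "wrist"; returns a dict with "image" (384x512x3 uint8, red, green, blue), "fovy" (degrees; the focal length in pixels is half the picture's height over the tangent of half this angle, whatever the lens; pixels are square), "cx", "cy" (the principal point, pixels), "extrinsics" (4x4, takes a point from camera to world coordinates). Camera axes: x right, y up, looking along -z (the intrinsics and any distortion apply to the point x, -y, -z); pixel columns grow to the right and rows downward; lengths in m; the calibration is good to about 2 mm. A picture is of the moment at which its call begins. There is no depth.
- ctrl.sign_off(): hands the job in; it is judged then, once.
The state is a dict: "time": time; "qpos": joint angles; "dq": joint speeds; "joint_efforts": joint torques, N m; "eef_pos": TCP position; "tcp_rot": TCP orientation; "contact_force": force on the tool from outside, world axes, zero at the start; "wrist_torque": the same for the moment, N m; "opening": opening from 0.0 (shut) to 1.0 (fully open); "finger_force": force on a finger pad.
Only numpy, scipy, OpenCV 4.12 (cv2) and the standard library are available. Lean on these libraries where they do the work, as an engineer would, in place of code of your own. Each camera call takes 0.05 s, during which the arm holds its last target. There are 200 camera calls.

TASK

Weigh the next graphite flow-field plate: at the sloping plate magazine, draw the red-knobbed bolt up the slope as far as it goes to free the open side, then slide only the top plate out sideways past the bolt, flat along the stack and from under the two guide lips, leaving the plates below lying undisturbed. Carry it to the balance, lower it gently, face up and flat, onto the middle of the steel weighing pan, and let go; do not push about the other things lying around.

Things in the scene. Friction and masses are not known exactly. Their poses are not given: they have to be found in the camera images.
- deck: Sloping aluminium deck of the fixed plate magazine; origin on its upper face under the middle of the stack, 55 mm above the worktop. x: up the slope, 30 degrees above level, to the robot's left and somewhat ahead. y: level, towards the open side, which faces the robot. z: square to the deck, 30 degrees from vertical. Four plates lie on it face up, z 0 to 40 mm, centred at about x = 0, y = 0.
- lower_lip (a point): Inner lower edge, mid-length, of the lip on the lower steel guide rail (axes as the deck's). The lip covers the lower 10 mm of the plates, deck x -66 to -50 mm, y -36 to 31, z 44 to 47, so 4 mm above the top plate; the plates rest against this rail at x = -60 mm. Because of the two lips a plate leaves only sideways, to deck +y, and may be lifted only after 65 mm of travel.
- upper_lip (a point): The same on the upper guide rail: its lip covers deck x 51.5 to 67.5 mm, y -36 to 31, z 44 to 47; the rail's wall is 1.5 mm off the plates' upper edge. Axes as the deck's.
- end_gap (a point): Middle of the closed -y end, at the height of the top plate's face. Two steel end stops (deck y -36 to -32 mm, up to z = 40) stand at x -57 to -35 and 35 to 57; between them is a 70 mm wide gap through which a finger reaches the plates' long edge. The other (+y) side, facing the robot, is open but for the bolt. Axes as the deck's.
- plate_top_center (a point): Centre of the loose top plate: dark grey graphite, 120 x 60 x 10 mm, about 135 g, serpentine channels on its face. x along its 120 mm, y along its 60 mm, z out of its face; in the stack these match the deck's. It can be held across its 60 mm by its long edges, half-way along; fingertips must reach less than 9 mm below its face to miss the plate below.
- plate_2_center (a point): Centre of the second plate from the top, same kind and size, directly under the top plate. Loose; must not be shifted.
- plate_3_center (a point): Centre of the third plate, same kind. Loose; must not be shifted.
- plate_4_center (a point): Centre of the lowest plate, same kind. Loose; must not be shifted.
- bolt (a joint): Draw bolt across the open (+y) side of the magazine, m: 0 closed, 0.055 fully drawn, growing up the slope along the deck's x; starts at 0 to 0.010; stays where it is left (friction about 2 N). Its steel blade (deck y 33.5 to 38.5 mm, z 6 to 38) has its lower end at deck x = 24 mm + this value, so it clears the plates beyond 0.040.
- bolt_knob (a point): Middle of the bolt's round red knob: 20 mm diameter, 23 mm high, its axis along the deck's z, from z = 50 to 73 mm of the deck, on a thin stem; at deck x = 42 mm + joint value, y = 36 mm. The blade runs in an aluminium guide at deck x 69 to 115 mm, y 28 to 44, up to z = 43. Axes as the deck's.
- pan_center (a point): Middle of the upper face of the balance's square steel weighing pan, 140 x 140 mm, level, 68 mm above the worktop; x and y along the pan's sides, z up. The white housing (230 mm deep, 188 wide) ends 15 mm below this face; its keypad and display are on the robot's side. Fixed.
- timer: Bystander: white kitchen-type timer lying flat, 64 x 64 x 19 mm; origin under its centre.
- tape_roll: Bystander: roll of tan tape lying flat, 66 mm across, 19 mm high; origin under its centre.
- screwdriver: Bystander: orange-handled screwdriver lying flat, 160 mm long, 23 mm thick; origin under its middle.
- filter_box: Bystander: white and green carton standing by itself ahead of the robot, 64 x 96 x 58 mm; origin under its centre.
- pan: The same weighing pan; its origin lies 6 mm below the upper face's middle.
- plate_top: The top plate itself; its origin is the middle of its underside, 5 mm below the centre.
There are look-alikes about, which are no part of the job. Leave any blue or turquoise look-alike of the plate_top alone.

How it is judged:
On the way, in this order (a step that is already met when the one before it is completed fails the run):
1. the bolt is drawn, at least 45 mm up the slope (value of joint bolt above 0.045 m), for 0.1 s.
2. the top plate has slid 55 to 110 mm out sideways, still flat in the plane of the stack (within 6 mm and 0.12 rad) (y of plate_top_center in the frame of deck between 0.055 and 0.11 m and z of plate_top_center in the frame of deck between 0.027 and 0.041 m and angle between the z axis of plate_top_center and the z axis of deck, either way round below 0.12 rad).
3. still held, the plate is lowered to within 10 mm of the pan near its middle (contact force between the fingers and plate_top above 0.5 N and horizontal distance between plate_top_center and pan_center below 0.03 m and z of plate_top_center in the frame of pan_center below 0.015 m), for 0.05 s.
At the end, for the whole second after the job is handed in: The former top plate lies flat, face up and at rest on the pan, released, its centre within 20 mm of the pan's centre (about 5 mm above the pan face, tilt under 0.05 rad); the three other plates are within 4 mm of where they lay, and the bystanders within 20 mm (horizontal distance between plate_top_center and pan_center below 0.02 m and z of plate_top_center in the frame of pan_center between 0.002 and 0.008 m and angle between plate_top_center's own z axis and vertical below 0.05 rad and linear speed of plate_top below 0.02 m/s and contact force between the fingers and plate_top below 0.05 N and distance of each of plate_2_center, plate_3_center, plate_4_center from where it was at the start of the episode below 0.004 m and distance of each of timer, tape_roll, screwdriver, filter_box from where it was at the start of the episode below 0.02 m); the robot touches nothing.
It fails at once if a plate below the top one is shifted by more than 4 mm (distance of any of plate_2_center, plate_3_center, plate_4_center from where it was at the start of the episode above 0.004 m).
It fails at once if a bystander is pushed more than 20 mm (distance of any of timer, tape_roll, screwdriver, filter_box from where it was at the start of the episode above 0.02 m).
It fails at once if the pan is struck or pressed with more than 40 N (contact force between pan and anything else above 40 N).
It fails at once if the top plate is dropped or turned over (more than 1.2 rad from level) (angle between plate_top_center's own z axis and vertical above 1.2 rad).
It also fails if it takes over 48 s, if anything falls off the work surface, if the arm or the gripper's body presses on something with over 40 N, if the wrist force passes 120 N, or if a joint passes its speed limit or range.

## Working session

There is one attempt and no reset: what is moved stays moved. The work goes in short steps, Python scripts to look and compute and a tool call to move; the robot and the scene stay as the last step left them, time stands still between calls to the robot, and variables do not carry over. Pictures are saved under pics/ and viewed, at most 13 in all, crops included, and the job is handed in when it is done.

Besides the shell and the picture viewer there is one more tool, called by a JSON object that holds its "op" and its "data", one argument or row to a line. send_rows: Moves the arm, as the interface text tells. Its arguments: {"type":"object","properties":{"moves":{"type":"string"},"newtons":{"type":"number"}},"required":["moves"]}

```bash
ls; mkdir -p pics
python3 - <<'E'
from plant import ctrl
import cv2,numpy as np
print(ctrl.get_state())
ims=[]
for n in ["scene","top","wrist"]:
    c=ctrl.read_camera(n); im=c["image"][:,:,::-1].copy(); cv2.imwrite(f"pics/{n}0.png",im)
    np.savez(f"pics/{n}0.npz",**c)
    print(n,c["fovy"],c["cx"],c["cy"],np.round(c["extrinsics"],4).tolist(),[k for k in c if k not in("image",)])
    if n!="wrist": ims.append(im)
s=np.hstack([ims[0],ims[1]])
E
```

```text
pics
{'time': 0.0, 'qpos': array([ 9.78020286e-01,  2.87210889e-01,  1.57817842e+00,  4.44308402e-06,
        1.27857975e+00, -1.50003360e-01]), 'dq': array([-2.38332704e-03, -1.22745763e-03,  8.06738746e-04, -1.71440939e-03,
        9.93809381e-04,  6.40259822e-06]), 'joint_efforts': array([ 6.81809815e-04, -4.05993497e+01, -2.92623442e+01, -1.14309917e-04,
        5.82404537e-03, -1.33892453e-05]), 'eef_pos': array([0.28882544, 0.60939997, 0.2439162 ]), 'tcp_rot': array([ 2.19582811e-01,  9.75593141e-01, -1.10642653e-03, -4.33194156e-04]), 'contact_force': array([-0.90286397,  0.39543457, -0.74036258]), 'wrist_torque': array([ 0.03547126, -0.01646639,  0.02648583]), 'finger_force': 0.0, 'opening': 1.000848112067477}
scene 57.03122687313095 254.5992388010229 192.76656099626564 [[0.7057, 0.3935, -0.5892, -0.1152], [-0.7085, 0.3986, -0.5824, -0.5888], [0.0057, 0.8284, 0.5601, 0.7768], [0.0, 0.0, 0.0, 1.0]] ['fovy', 'cx', 'cy', 'extrinsics']
top 44.62617447747293 258.8069975956208 190.20935406123266 [[0.0164, 0.9926, -0.1206, 0.4459], [-0.9999, 0.0159, -0.0051, 0.114], [-0.0032, 0.1206, 0.9927, 1.5112], [0.0, 0.0, 0.0, 1.0]] ['fovy', 'cx', 'cy', 'extrinsics']
wrist 59.928966099810594 251.73975913794592 187.44212549854305 [[0.4281, -0.8705, -0.243, 0.2274], [0.9038, 0.412, 0.1163, 0.6387], [-0.0011, -0.2693, 0.963, 0.3722], [0.0, 0.0, 0.0, 1.0]] ['fovy', 'cx', 'cy', 'extrinsics']
```

View pics/scene0.png

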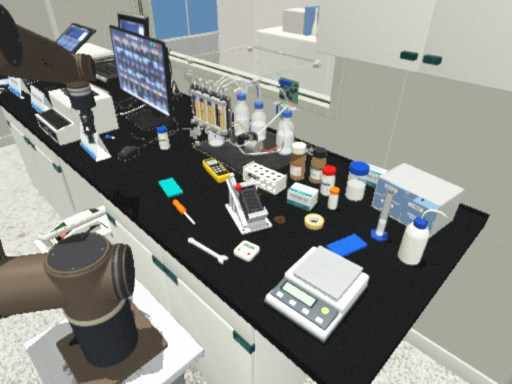

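View pics/top0.png

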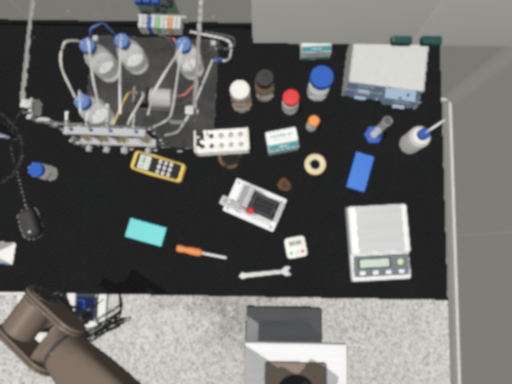

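The scene view shows the magazine at (248,203) with its red knob at about (238,187), and the balance at (320,285). In the top view the magazine is at (256,204), its knob at (251,211), and the pan at (379,231). There are three candidate plates in the top view: turquoise at (146,232), blue at (361,172), and the dark grey stack in the magazine at (264,205). Only the grey stack fits the description. I'll confirm it in an enlarged crop.

```bash
cat > h.py <<'E'
import numpy as np,cv2
from plant import ctrl
from scipy.spatial.transform import Rotation as R
def load(n): return dict(np.load(f"pics/{n}.npz"))
def snap(cam,name):
    c=ctrl.read_camera(cam); np.savez(f"pics/{name}.npz",**c); return c
def f(c): return 192/np.tan(np.radians(float(c["fovy"]))/2)
def ray(c,u,v):
    E=c["extrinsics"]; d=E[:3,:3]@np.array([(u-c["cx"])/f(c),-(v-c["cy"])/f(c),-1.]); return E[:3,3],d/np.linalg.norm(d)
def onz(c,u,v,z):
    o,d=ray(c,u,v); return o+d*(z-o[2])/d[2]
def tri(rs):
    A=sum(np.eye(3)-np.outer(d,d) for o,d in rs); b=sum((np.eye(3)-np.outer(d,d))@o for o,d in rs)
    p=np.linalg.solve(A,b); return p,[np.linalg.norm(np.cross(p-o,d))*1e3 for o,d in rs]
def proj(c,p):
    E=c["extrinsics"]; q=E[:3,:3].T@(np.asarray(p)-E[:3,3]); return np.array([c["cx"]+f(c)*q[0]/-q[2],c["cy"]-f(c)*q[1]/-q[2]])
def crop(c,u0,v0,w,h,k,name):
    im=c["image"][v0:v0+h,u0:u0+w,::-1]; cv2.imwrite(f"pics/{name}.png",cv2.resize(im,None,fx=k,fy=k,interpolation=cv2.INTER_CUBIC))
E
python3 - <<'E'
from h import *
s=load("scene0");t=load("top0")
a=cv2.resize(s["image"][165:240,215:280],None,fx=6,fy=6,interpolation=2)
b=cv2.resize(t["image"][170:245,212:297],None,fx=4.0,fy=6*1.0,interpolation=2)
b=cv2.resize(t["image"][170:245,215:295],None,fx=5,fy=5,interpolation=2)
b=cv2.copyMakeBorder(b,0,450-b.shape[0],0,0,cv2.BORDER_CONSTANT)
cv2.imwrite("pics/c1.png",np.hstack([a,b])[:,:,::-1])
def red(c,box):
    u0,v0,u1,v1=box; im=c["image"][v0:v1,u0:u1].astype(int)
    m=(im[...,0]>100)&(im[...,0]>2*im[...,1])&(im[...,0]>2*im[...,2]); y,x=np.nonzero(m); return x.mean()+u0,y.mean()+v0,len(x)
rs=red(s,(215,165,280,240)); rt=red(t,(212,170,297,245)); print(rs,rt)
print(tri([ray(s,*rs[:2]),ray(t,*rt[:2])]))
print("pan",tri([ray(s,334,271),ray(t,379,229)]), onz(t,379,229,.068))
w=ctrl.get_state(); Rt=R.from_quat(w["tcp_rot"]).as_matrix(); E=load("wrist0")["extrinsics"]
print("cam in tool",np.round(Rt.T@(E[:3,3]-w["eef_pos"]),4),np.round(Rt.T@E[:3,:3],3).tolist())
E
```

```text
(np.float64(237.8235294117647), np.float64(186.91176470588235), 34) (np.float64(249.86206896551724), np.float64(210.0), 29)
(array([0.55280501, 0.14794764, 0.1288393 ]), [np.float64(2.008571976578792), np.float64(2.008571976578702)])
pan (array([ 0.51349823, -0.25956815,  0.06142216]), [np.float64(9.856873375062701), np.float64(9.856873375062671)]) [ 0.50698363 -0.24996616  0.068     ]
cam in tool [ 0.0681 -0.0002 -0.1279] [[0.0, 0.963, 0.27], [1.0, -0.0, -0.001], [-0.001, 0.27, -0.963]]
```

View pics/c1.png

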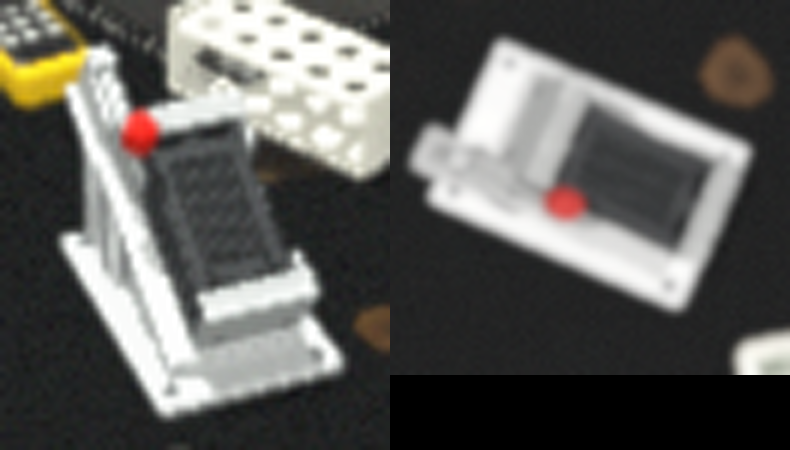

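The crop confirms that the grey grooved stack lies under the two lips, with the red knob at the near side (top view 250,210). The base edges give a deck yaw of about 66°. Next I'll bring the wrist camera square over the deck.

```bash
cat >> h.py <<'E'
def deck(yaw):
    c,s=np.cos(yaw),np.sin(yaw); a=np.sqrt(3)/2
    return np.array([[a*c,-s,-.5*c],[a*s,c,-.5*s],[.5,0,a]])
def go(pos,Rg,p0=None,R0=None):
    st=ctrl.get_state(); p0=st["eef_pos"] if p0 is None else p0; R0=R.from_quat(st["tcp_rot"]).as_matrix() if R0 is None else R0
    return np.round(R.from_matrix(R0.T@Rg).as_rotvec()/2/np.pi,4), np.round(R0.T@(np.asarray(pos)-p0)/.2,4)
FL=np.diag([1.,-1,-1])
E
python3 - <<'E'
from h import *
D=deck(np.radians(66)); k=np.array([.5528,.1479,.1288]); o=k-D@[.045,.036,.0615]; print("o",o)
p=o+D@[0,0,.16]; print("goal",p,go(p,D@FL)); print(ctrl.finger_overhang,[a for a in dir(ctrl) if a[0]!='_'])
E
```

```text
o [0.5823438  0.12574709 0.05303944]
goal [0.54980486 0.05266346 0.1916035 ] (array([-0.0646,  0.0661,  0.24  ]), array([-2.3718, -1.9563,  0.2661]))
0.014 ['Unreachable', 'finger_overhang', 'get_state', 'read_camera', 'sign_off']
```

{"op": "send_rows", "data": {
  "moves": "0 0 0 -1 -0.8 0 1;0 0 0 -1 -0.8 0 1;0 0 0 -1 -0.8 0 1;0 0 0 -1 -0.8 0 1;0 0 0 -1 -0.8 0 1"
}}

```text
time: 0.78
eef_pos: [0.4027, 0.3766, 0.2451]
tcp_rot: [0.222, 0.975, -0.0, -0.0]
contact_force: [-0.5, 0.2, 0.5]
opening: 1.0
finger_force: 0.0
```

{"op": "send_rows", "data": {
  "moves": "0 0 0 -1 -0.9 0 1;0 0 0 -1 -0.9 0 1;0 0 0 -1 -0.9 0 1;0 0 0 -1 -0.9 0 1;0 0 0 -1 -0.9 0 1"
}}

```text
time: 1.4
eef_pos: [0.5058, 0.1294, 0.2453]
tcp_rot: [0.221, 0.975, 0.0, -0.0]
contact_force: [0.0, 0.8, -0.7]
opening: 1.001
finger_force: 0.0
```

{"op": "send_rows", "data": {
  "moves": "-0.0646 0.0661 0.24 -0.37 -0.25 0.2 1;-0.0646 0.0661 0.24 -0.37 -0.25 0.2 1;-0.0646 0.0661 0.24 -0.37 -0.25 0.2 1;-0.0646 0.0661 0.24 -0.37 -0.25 0.2 1;-0.0646 0.0661 0.24 -0.37 -0.25 0.2 1;-0.0646 0.0661 0.24 -0.37 -0.25 0.2 1;-0.0646 0.0661 0.24 -0.37 -0.25 0.2 1;-0.0646 0.0661 0.24 -0.37 -0.25 0.2 1;-0.0646 0.0661 0.24 -0.37 -0.25 0.2 1;-0.0646 0.0661 0.24 -0.37 -0.25 0.2 1;-0.0646 0.0661 0.24 -0.37 -0.25 0.2 1"
}}

```text
time: 2.78
eef_pos: [0.5505, 0.0552, 0.2055]
tcp_rot: [0.809, 0.527, 0.218, -0.141]
contact_force: [-0.0, -0.5, 0.3]
opening: 1.003
finger_force: 0.0
```

Run:
```python
from h import *
D=deck(np.radians(66)); o=np.array([.5823,.1257,.053])
st=ctrl.get_state(); print(st["time"],st["eef_pos"],st["qpos"],go(o+D@[0,0,.16],D@FL))
c=snap("wrist","w1"); cv2.imwrite("pics/w1.png",c["image"][:,:,::-1])
```

```text
2.775 [0.5505172  0.05524839 0.20545357] [-0.30534624 -0.01746133  2.05144639  0.58729541  1.11883606 -0.15498413] (array([-0.0001, -0.0003,  0.0004]), array([-0.0466,  0.0018,  0.0533]))
```

View pics/w1.png

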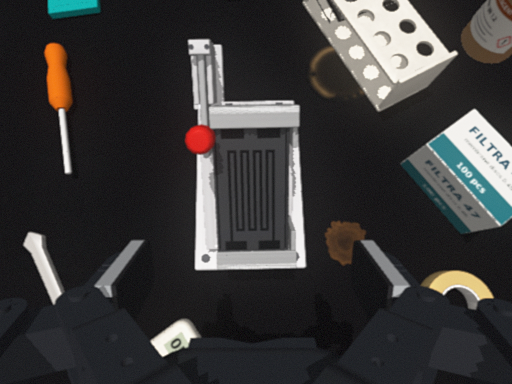

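The wrist view shows the magazine upright in the image. The knob is at (200,139), the top plate spans columns 216–290, and the lip edges are at rows ~127 and ~250. I'll take a second wrist view with a sideways baseline.

{"op": "send_rows", "data": {
  "moves": "0 0 0 0 0.45 0.1 1;0 0 0 0 0.45 0.1 1;0 0 0 0 0.45 0.1 1;0 0 0 0 0.45 0.1 1"
}}

```text
time: 3.32
eef_pos: [0.6361, 0.0276, 0.1878]
tcp_rot: [0.81, 0.526, 0.218, -0.142]
contact_force: [-0.3, -0.8, -1.1]
opening: 1.0
finger_force: 0.0
```

Run:
```python
from h import *
c=snap("wrist","w2"); w1=load("w1")
cv2.imwrite("pics/w2.png",c["image"][:,:,::-1])
o=np.array([.5823,.1257,.053]);D=deck(np.radians(66))
for d in ([0,0,.04],[.0515,0,.047]): print(proj(w1,o+D@d),proj(c,o+D@d))
def red(c):
    im=c["image"].astype(int); m=((im[...,0]>90)&(im[...,0]>2.2*im[...,1])&(im[...,0]>2.2*im[...,2])).astype(np.uint8)
    n,l,s,ce=cv2.connectedComponentsWithStats(m); i=1+s[1:,4].argmax(); return ce[i],s[i]
for n,w in(("w1",w1),("w2",c)): print(n,red(w))
print(tri([ray(w1,*red(w1)[0]),ray(c,*red(c)[0])]))
a=cv2.resize(w1["image"][90:275,180:315],None,fx=2.9,fy=3.2,interpolation=2)
a=cv2.resize(w1["image"][90:275,180:312],None,fx=3,fy=3,interpolation=2)
u,v=proj(c,o+D@[0,0,.04]).astype(int)
b=cv2.resize(c["image"][v-90:v+95,u-66:u+66],None,fx=3,fy=3,interpolation=2); print("crop2 origin",u-66,v-90)
cv2.imwrite("pics/c2.png",np.hstack([a,b])[:,:,::-1])
```

```text
[252.10459828 193.61635948] [133.53179529 200.324446  ]
[252.30104489 130.45552845] [123.02615973 132.48465514]
w1 (array([199.51017442, 138.82848837]), array([185, 125,  30,  29, 688], dtype=int32))
w2 (array([ 56.65719361, 141.64920071]), array([  35,  126,   44,   33, 1126], dtype=int32))
(array([0.55202194, 0.14921688, 0.13172069]), [np.float64(0.06591725051146834), np.float64(0.06591725051158634)])
crop2 origin 67 110
```

View pics/c2.png

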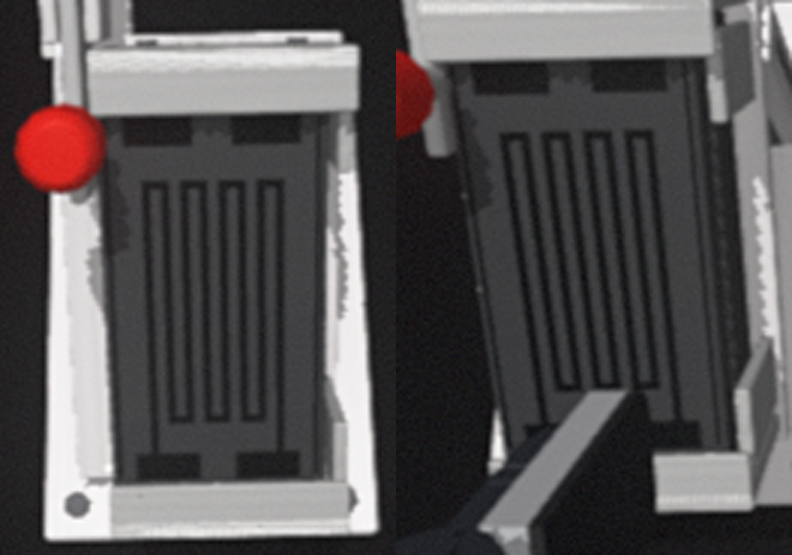

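Both crops show the plate face with its serpentine channels. The outer corners in crop pixels are about (143,181), (283,181) and loop bottoms (170,421), (268,420) in the left view. In the right view they are (106,133), (257,131), (160,388) and (266,387). I'll triangulate those.

Run:
```python
from h import *
w1=load("w1");w2=load("w2")
A=np.array([[143,181],[283,181],[170,421],[268,420]])/3+[180,90]
B=np.array([[106,133],[257,131],[160,388],[266,387]])/3+[67,110]
# refine to sub-pixel corners
g1,g2=[cv2.cvtColor(w["image"],cv2.COLOR_RGB2GRAY) for w in (w1,w2)]
D0=deck(np.radians(66));o0=np.array([.5823,.1257,.053])
P=[]
for a,b in zip(A,B):
    p,e=tri([ray(w1,*a),ray(w2,*b)]); P.append(p); print(np.round(p,4),np.round(e,2),"deck",np.round(D0.T@(p-o0)*1e3,1))
P=np.array(P)
print("yaw by width",np.degrees(np.arctan2(*(P[0]-P[1])[[1,0]]))-90, "len",np.linalg.norm(P[0]-P[1]))
l=(P[0]+P[1])/2-(P[2]+P[3])/2; print("slope",np.degrees(np.arcsin(l[2]/np.linalg.norm(l))),"yaw",np.degrees(np.arctan2(l[1],l[0])))
# plate long edges in w1: columns profile at rows 140..235
G=cv2.GaussianBlur(g1,(3,3),0).astype(int)
for r in (150,170,190,210,230): print(r,"L",G[r,208:224].tolist(),"R",G[r,278:296].tolist())
G2=g1.astype(int)
for u in (225,250,270): print(u,"up",G2[118:136,u].tolist(),"lo",G2[240:258,u].tolist())
```

```text
[0.5689 0.143  0.1055] [0.15 0.15] deck [35.2 19.2 40.3]
[0.6024 0.1284 0.1055] [0.05 0.05] deck [ 35.5 -17.3  40.2]
[0.5512 0.0872 0.073 ] [0.11 0.11] deck [-31.5  12.8  41.3]
[0.5762 0.0764 0.0725] [0.07 0.07] deck [-31.4 -14.5  40.6]
yaw by width 66.49175108446497 len 0.03651045706562488
slope 29.36147053431559 yaw 67.78488533314186
150 L [63, 68, 73, 74, 66, 55, 45, 41, 44, 50, 55, 62, 67, 69, 69, 69] R [67, 67, 67, 67, 68, 67, 61, 53, 51, 58, 76, 107, 134, 144, 156, 185, 218, 234]
170 L [218, 217, 216, 208, 179, 130, 80, 50, 41, 45, 50, 51, 51, 54, 59, 65] R [67, 66, 66, 67, 67, 67, 60, 51, 49, 64, 113, 177, 204, 184, 158, 164, 199, 227]
190 L [220, 220, 214, 198, 173, 146, 115, 83, 61, 53, 59, 66, 69, 68, 68, 67] R [66, 66, 65, 65, 66, 66, 60, 51, 50, 68, 118, 179, 211, 201, 172, 161, 185, 216]
210 L [221, 221, 219, 218, 217, 218, 205, 164, 107, 67, 53, 59, 67, 70, 69, 69] R [65, 65, 65, 65, 65, 63, 55, 49, 54, 79, 130, 184, 208, 211, 217, 229, 237, 239]
230 L [219, 221, 221, 220, 218, 218, 218, 205, 163, 108, 67, 54, 59, 67, 69, 69] R [65, 65, 64, 65, 66, 61, 53, 50, 55, 61, 68, 80, 100, 125, 143, 151, 167, 199]
225 up [183, 182, 181, 181, 182, 181, 181, 181, 181, 167, 100, 40, 31, 31, 32, 30, 34, 35] lo [66, 54, 55, 54, 52, 53, 55, 54, 56, 52, 62, 102, 162, 184, 181, 176, 183, 184]
250 up [180, 181, 179, 180, 182, 179, 179, 182, 172, 137, 75, 48, 50, 52, 52, 49, 55, 63] lo [65, 62, 68, 66, 68, 67, 67, 61, 63, 63, 81, 141, 189, 181, 178, 180, 179, 179]
270 up [180, 178, 178, 180, 180, 181, 182, 182, 171, 106, 41, 25, 32, 31, 31, 29, 30, 33] lo [48, 33, 32, 27, 33, 30, 31, 28, 36, 58, 103, 165, 182, 178, 178, 180, 179, 175]
```

Run:
```python
from h import *
w1=load("w1");w2=load("w2")
def onplane(c,u,v,D,o,z):
    C,d=ray(c,u,v); n=D[:,2]; return C+d*(n@(o-C)+z)/(n@d)
for yaw in (66,66.7,67.4):
    D=deck(np.radians(yaw)); o0=np.array([.5823,.1257,.053])
    # deck normal offset so that the serpentine points average z=40
    P=np.array([[.5689,.143,.1055],[.6024,.1284,.1055],[.5512,.0872,.073],[.5762,.0764,.0725]])
    n=D[:,2]; o0=o0+n*((P-o0)@n-.04).mean()
    up=[D.T@(onplane(w1,u,r,D,o0,.047)-o0) for u,r in((225,127.8),(250,127.2),(270,127))]
    lo=[D.T@(onplane(w1,u,r,D,o0,.044)-o0) for u,r in((225,251.2),(250,250.8),(270,250.3))]
    print(yaw,"lips x",np.round(np.array([up,lo])[...,0]*1e3,1))
    E=[[(D.T@(onplane(w1,u,r,D,o0,.04)-o0))[:2]*1e3 for u,r in s] for s in (((213.6,170),(216,210),(217.1,230)),((287.9,170),(287.6,210)),((250.5,150),(251,170),(251.2,190),(251.6,210),(252,230)))]
    for e in E: print(np.round(e,1).tolist())
    print("o0",o0, "serp",np.round((D.T@(P-o0).T).T*1e3,1).tolist())
    print("knob",D.T@(np.array([.5520,.1492,.1317])-o0)*1e3)
```

```text
66 lips x [[ 53.5  54.   54.2]
 [-49.  -48.6 -48.1]]
[[19.6, 30.6], [-14.0, 29.6], [-31.6, 29.1]]
[[19.8, -28.4], [-13.8, -29.2]]
[[35.7, 1.4], [19.7, 0.9], [3.2, 0.7], [-13.9, 0.4], [-31.5, -0.0]]
o0 [0.58218242 0.12543592 0.05350069] serp [[35.2, 19.3, 39.7], [35.5, -17.3, 39.6], [-31.4, 12.8, 40.7], [-31.4, -14.5, 40.1]]
knob [47.26910774 37.23873848 63.00595138]
66.7 lips x [[ 53.7  54.   54. ]
 [-48.7 -48.6 -48.3]]
[[20.0, 30.7], [-13.6, 30.0], [-31.2, 29.7]]
[[19.5, -28.3], [-14.1, -28.8]]
[[35.7, 1.2], [19.7, 1.0], [3.2, 1.0], [-13.9, 0.8], [-31.5, 0.6]]
o0 [0.58218588 0.12543502 0.05349971] serp [[35.4, 19.2, 39.6], [35.3, -17.4, 39.7], [-31.3, 13.3, 40.6], [-31.6, -13.9, 40.2]]
knob [47.66251127 37.12424466 62.77995064]
67.4 lips x [[ 53.9  54.   53.8]
 [-48.4 -48.5 -48.5]]
[[20.4, 30.7], [-13.2, 30.3], [-30.9, 30.3]]
[[19.1, -28.3], [-14.5, -28.4]]
[[35.7, 1.1], [19.8, 1.0], [3.2, 1.2], [-13.8, 1.2], [-31.5, 1.2]]
o0 [0.58218961 0.12543481 0.05349753] serp [[35.6, 19.0, 39.5], [35.1, -17.5, 39.8], [-31.1, 13.9, 40.5], [-31.7, -13.3, 40.2]]
knob [48.05467406 37.00420966 62.55605315]
```

```bash
cat >> h.py <<'E'
D=deck(np.radians(67.4)); O=np.array([.58219,.12543,.0535])+D@[.002,.0011,.0005]
def tool_in_deck():
    st=ctrl.get_state(); return D.T@(st["eef_pos"]-O)*1e3, R.from_matrix((D@FL).T@R.from_quat(st["tcp_rot"]).as_matrix()).as_rotvec(degrees=True)
E
python3 - <<'E'
from h import *
c=load("w1"); Ct=np.array([.0681,-.0002,-.1279]); M=np.array([[0,.963,.27],[1,0,-.001],[0,.27,-.963]])
for z in (.014,.001,-.02):
  for x in (-.011,.011):
    for y in (-.0425,-.057,.0425,.057):
      q=M.T@(np.array([x,y,z])-Ct); print(z,x,y,np.round([c["cx"]+f(c)*q[0]/-q[2],c["cy"]-f(c)*q[1]/-q[2]]))
print(O,tool_in_deck(),go(O+D@[.046,.036,.12],D@FL))
cv2.imwrite("pics/c3.png",cv2.resize(c["image"][220:384,60:445,::-1],None,fx=2,fy=2,interpolation=2))
E
```

```text
0.014 -0.011 -0.0425 [163. 267.]
0.014 -0.011 -0.057 [132. 267.]
0.014 -0.011 0.0425 [342. 267.]
0.014 -0.011 0.057 [372. 267.]
0.014 0.011 -0.0425 [159. 224.]
0.014 0.011 -0.057 [127. 224.]
0.014 0.011 0.0425 [345. 224.]
0.014 0.011 0.057 [377. 224.]
0.001 -0.011 -0.0425 [155. 282.]
0.001 -0.011 -0.057 [122. 282.]
0.001 -0.011 0.0425 [349. 282.]
0.001 -0.011 0.057 [383. 282.]
0.001 0.011 -0.0425 [151. 236.]
0.001 0.011 -0.057 [116. 236.]
0.001 0.011 0.0425 [354. 236.]
0.001 0.011 0.057 [388. 236.]
-0.02 -0.011 -0.0425 [139. 313.]
-0.02 -0.011 -0.057 [101. 313.]
-0.02 -0.011 0.0425 [365. 312.]
-0.02 -0.011 0.057 [404. 312.]
-0.02 0.011 -0.0425 [134. 260.]
-0.02 0.011 -0.057 [ 93. 260.]
-0.02 0.011 0.0425 [371. 260.]
-0.02 0.011 0.057 [411. 260.]
[0.58174401 0.12722097 0.05493301] (array([  4.95727127, -88.32231338, 150.89480161]), array([-0.65773134,  0.11276697,  1.16648955])) (array([ 0.0018, -0.0003, -0.0032]), array([ 0.1922, -0.6274,  0.1477]))
```

View pics/c3.png

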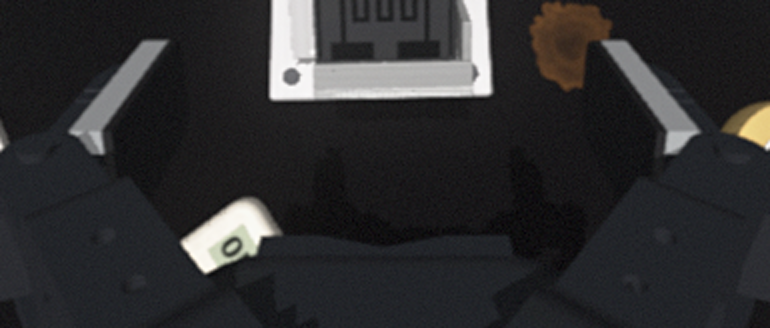

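The fingertips show at about (145,240) and (361,240), so with the gripper open they stand roughly level with the TCP. The stated overhang applies to the shut gripper. I'll move over the knob.

{"op": "send_rows", "data": {
  "moves": "0.0018 0 -0.0032 0.192 -0.627 0.148 1;0.0018 0 -0.0032 0.192 -0.627 0.148 1;0.0018 0 -0.0032 0.192 -0.627 0.148 1;0.0018 0 -0.0032 0.192 -0.627 0.148 1;0.0018 0 -0.0032 0.192 -0.627 0.148 1",
  "newtons": 20
}}

```text
time: 4.0
eef_pos: [0.5429, 0.1211, 0.1828]
tcp_rot: [0.804, 0.535, 0.217, -0.143]
contact_force: [-0.1, 0.4, 0.3]
opening: 0.999
finger_force: 0.0
```

Run:
```python
from h import *
print(tool_in_deck(),go(O+D@[.046,.036,.068],D@FL))
```

```text
(array([ 46.11630504,  33.515906  , 120.98013058]), array([-0.21138384,  0.13367453,  0.02413066])) (array([ 0.0006, -0.0004, -0.0001]), array([-0.0012, -0.0134,  0.2649]))
```

{"op": "send_rows", "data": {
  "moves": "0 0 0 0 -0.006 0.1 1;0 0 0 0 -0.006 0.2 1;0 0 0 0 -0.006 0.26 1;0 0 0 0 -0.006 0.26 1;0 0 0 0 -0.006 0.26 1"
}}

```text
time: 4.62
eef_pos: [0.5513, 0.146, 0.1373]
tcp_rot: [0.804, 0.535, 0.217, -0.143]
contact_force: [0.4, 0.1, -0.1]
opening: 0.999
finger_force: 0.0
```

Run:
```python
from h import *
print(tool_in_deck(),go(O+D@[.046,.036,.068],D@FL))
```

```text
(array([46.09889432, 35.28904278, 68.53326365]), array([-0.13013595,  0.13135038,  0.04568731])) (array([ 0.0004, -0.0004, -0.0001]), array([-0.0005, -0.0036,  0.0027]))
```

Close on the knob, then draw it.

{"op": "send_rows", "data": {
  "moves": "0 0 0 0 -0.003 0 -1;0 0 0 0 -0.003 0 -1;0 0 0 0 -0.003 0 -1;0 0 0 0 -0.003 0 -1;0 0 0 0 -0.003 0 -1;0 0 0 0 -0.003 0 -1;0 0 0 0 -0.003 0 -1;0 0 0 0 -0.003 0 -1",
  "newtons": 20
}}

```text
time: 5.62
eef_pos: [0.5509, 0.1462, 0.1371]
tcp_rot: [0.804, 0.535, 0.217, -0.143]
contact_force: [4.8, -2.0, 0.8]
opening: 0.219
finger_force: 20.8
```

{"op": "send_rows", "data": {
  "moves": "0 0 0 0.05 -0.003 0 -1;0 0 0 0.1 -0.003 0 -1;0 0 0 0.15 -0.003 0 -1;0 0 0 0.2 -0.003 0 -1;0 0 0 0.235 -0.003 0 -1;0 0 0 0.245 -0.003 0 -1;0 0 0 0.25 -0.003 0 -1;0 0 0 0.25 -0.003 0 -1"
}}

```text
time: 6.62
eef_pos: [0.5673, 0.1859, 0.1619]
tcp_rot: [0.804, 0.535, 0.217, -0.142]
contact_force: [6.7, -3.3, -2.1]
opening: 0.221
finger_force: 20.8
```

Run:
```python
from h import *
print(tool_in_deck())
```

```text
(array([95.56463804, 35.83319979, 68.33655097]), array([-0.29108974,  0.06591351,  0.03834459]))
```

{"op": "send_rows", "data": {
  "moves": "0 0 0 0.008 0 0 -1;0 0 0 0.014 0 0 -1;0 0 0 0.014 0 0 -1"
}}

```text
time: 7.0
eef_pos: [0.568, 0.1874, 0.1628]
tcp_rot: [0.804, 0.535, 0.216, -0.141]
contact_force: [5.1, -7.0, -1.4]
opening: 0.223
finger_force: 20.9
```

{"op": "send_rows", "data": {
  "moves": "0 0 0 0 0 0 1;0 0 0 0 0 0 1;0 0 0 0 0 0 1;0 0 0 0 0 0 1;0 0 0 0 0 0 1;0 0 0 0 0 -0.15 1;0 0 0 0 0 -0.3 1;0 0 0 0 0 -0.3 1"
}}

```text
time: 8.0
eef_pos: [0.5569, 0.1607, 0.2177]
tcp_rot: [0.803, 0.535, 0.218, -0.142]
contact_force: [-0.4, 0.7, -0.2]
opening: 1.002
finger_force: 0.0
```

Run:
```python
from h import *
print(tool_in_deck(),go(O+D@[.0,.0,.11],D@FL))
```

```text
(array([ 99.84210424,  35.84582772, 130.25117306]), array([-0.34579829,  0.21319399, -0.02899934])) (array([ 0.001 , -0.0006,  0.0001]), array([-0.4997,  0.1784,  0.1005]))
```

{"op": "send_rows", "data": {
  "moves": "0 0 0 -0.5 0.178 0.1 0.69;0 0 0 -0.5 0.178 0.1 0.69;0 0 0 -0.5 0.178 0.1 0.69;0 0 0 -0.5 0.178 0.1 0.69;0 0 0 -0.5 0.178 0.1 0.69"
}}

```text
time: 8.62
eef_pos: [0.5593, 0.078, 0.1485]
tcp_rot: [0.803, 0.536, 0.217, -0.143]
contact_force: [0.5, 0.9, 0.4]
opening: 0.847
finger_force: 0.0
```

Run:
```python
from h import *
print(tool_in_deck(),go(O+D@[.0,.0,.06],D@FL))
c=snap("wrist","w3"); cv2.imwrite("pics/w3.png",cv2.resize(c["image"][60:340,60:440,::-1],None,fx=2,fy=2,interpolation=2))
Ct=np.array([.0681,-.0002,-.1279]); M=np.array([[0,.963,.27],[1,0,-.001],[0,.27,-.963]])
for z in (.012,.008,.004,0):
    for s in(-1,1):
      q=M.T@(np.array([.011,s*.036,z])-Ct); p=np.array([c["cx"]+f(c)*q[0]/-q[2],c["cy"]-f(c)*q[1]/-q[2]]); print(z,s,p,(p-60)*2)
for x,y in((0,.03),(0,-.03),(.05,.03),(.05,-.03),(0,0)):print(x,y,(proj(c,O+D@[x,y,.04])-60)*2)
```

```text
(array([-2.80502356e-02,  1.77828710e+00,  1.08093473e+02]), array([-0.09718765,  0.14367942, -0.06477556])) (array([ 0.0003, -0.0004,  0.0002]), array([-0.0005,  0.0085,  0.2405]))
0.012 -1 [172.31206429 225.63464414] [224.62412857 331.26928829]
0.012 1 [332.0164084  225.61633333] [544.03281681 331.23266666]
0.008 -1 [170.22010248 229.09980859] [220.44020497 338.19961718]
0.008 1 [334.12968955 229.07931069] [548.25937911 338.15862138]
0.004 -1 [168.01496391 232.75244115] [216.02992782 345.50488229]
0.004 1 [336.35724309 232.72954316] [552.71448618 345.45908632]
0 -1 [165.68720879 236.60817803] [211.37441758 353.21635606]
0 1 [338.70859522 236.58264107] [557.41719043 353.16528215]
0 0.03 [291.75777451 295.93856207]
0 -0.03 [484.35134488 296.08008917]
0.05 0.03 [285.62361393 133.43445418]
0.05 -0.03 [491.46834778 133.63607267]
0 0 [388.06852115 296.00933588]
```

View pics/w3.png

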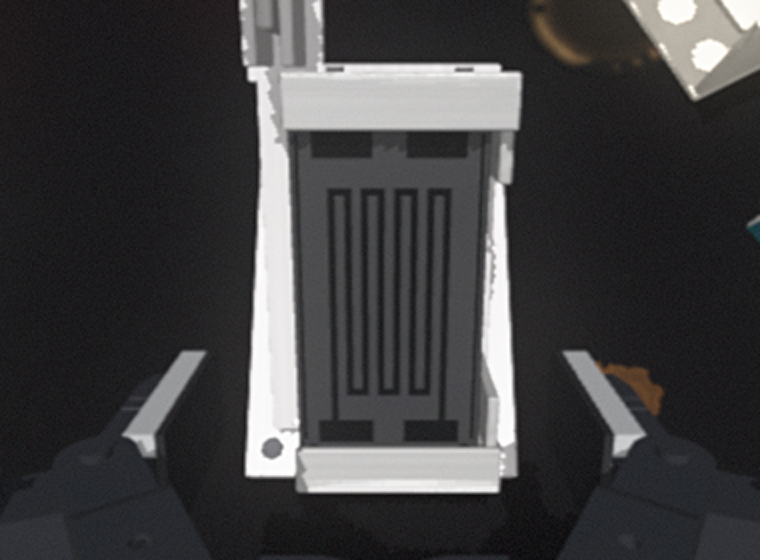

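The bolt is clear and the top plate is centred between the fingers: plate edges at columns 296 and 488, fingertips at (205,352) and (563,352). The tip depth at this opening is uncertain, so I'll touch the plate face lightly at 50 mm opening to get it directly.

{"op": "send_rows", "data": {
  "moves": "0 0 0 0 0.004 0.1 0.18;0 0 0 0 0.004 0.2 0.18;0 0 0 0 0.004 0.27 0.18;0 0 0 0 0.004 0.27 0.18;0 0 0 0 0.004 0.27 0.18"
}}

```text
time: 9.3
eef_pos: [0.57, 0.1019, 0.1005]
tcp_rot: [0.804, 0.535, 0.216, -0.144]
contact_force: [-0.5, -0.3, 0.1]
opening: 0.594
finger_force: 0.0
```

Run:
```python
from h import *
st=ctrl.get_state();print(tool_in_deck(),st["contact_force"]@D[:,2],st["opening"])
```

```text
(array([-1.42753214,  1.12593126, 53.41274724]), array([-0.02252537,  0.10191212,  0.05358374])) 0.32364832919825454 0.5939844738599811
```

{"op": "send_rows", "data": {
  "moves": "0 0 0 0.005 0.004 0.01 0.18;0 0 0 0.005 0.004 0.01 0.18"
}}

```text
time: 9.55
eef_pos: [0.5716, 0.103, 0.0998]
tcp_rot: [0.804, 0.535, 0.216, -0.144]
contact_force: [-0.7, -0.7, -0.4]
opening: 0.588
finger_force: 0.0
```

{"op": "send_rows", "data": {
  "moves": "0 0 0 0 0 0.006 0.18;0 0 0 0 0 0.006 0.18"
}}

```text
time: 9.8
eef_pos: [0.5719, 0.1035, 0.0989]
tcp_rot: [0.804, 0.535, 0.217, -0.144]
contact_force: [0.7, -0.7, 0.6]
opening: 0.59
finger_force: 0.7
```

{"op": "send_rows", "data": {
  "moves": "0 0 0 0 0 0.006 0.18;0 0 0 0 0 0.006 0.18"
}}

```text
time: 10.05
eef_pos: [0.5721, 0.1035, 0.0989]
tcp_rot: [0.803, 0.536, 0.216, -0.144]
contact_force: [-5.8, -5.9, 8.3]
opening: 0.59
finger_force: 5.5
```

Run:
```python
from h import *
st=ctrl.get_state();print(tool_in_deck(),st["contact_force"]@D[:,2],st["opening"])
```

```text
(array([-0.18996856, -0.15207866, 50.8408879 ]), array([-0.02690577,  0.09636165, -0.02063801])) 10.963350759839425 0.590287137693735
```

Contact came at TCP z = 51, so the tips are 11 mm ahead of the TCP at 50 mm opening and about 9 mm at 60 mm. I'll grip with the TCP at deck z ≈ 42.5.

{"op": "send_rows", "data": {
  "moves": "0 0 0 0 0 -0.06 0.18;0 0 0 0 0 -0.06 0.83;0 0 0 0 0 -0.06 0.83;0 0 0 0 0 -0.06 0.83;0 0 0 0 0 -0.06 0.83"
}}

```text
time: 10.68
eef_pos: [0.5695, 0.0988, 0.1077]
tcp_rot: [0.804, 0.535, 0.216, -0.144]
contact_force: [-0.3, 0.2, 0.6]
opening: 0.914
finger_force: 0.0
```

Run:
```python
from h import *
st=ctrl.get_state();print(tool_in_deck(),st["opening"],go(O+D@[.0,.0,.0425],D@FL))
```

```text
(array([-0.42711592,  0.35987948, 61.15401916]), array([-0.03534451,  0.10778326,  0.05817133])) 0.9137618017873143 (array([ 0.0001, -0.0003, -0.0002]), array([0.002 , 0.0017, 0.0933]))
```

{"op": "send_rows", "data": {
  "moves": "0 0 0 0.002 0.002 0.05 0.83;0 0 0 0.002 0.002 0.09 0.83;0 0 0 0.002 0.002 0.09 0.83;0 0 0 0.002 0.002 0.09 0.83"
}}

```text
time: 11.18
eef_pos: [0.5736, 0.1072, 0.0924]
tcp_rot: [0.804, 0.535, 0.216, -0.144]
contact_force: [0.3, 0.2, -0.6]
opening: 0.919
finger_force: 0.0
```

Run:
```python
from h import *
st=ctrl.get_state();print(tool_in_deck(),st["contact_force"],go(O+D@[.0,.0,.0425],D@FL))
```

```text
(array([ 0.06191173, -0.18557297, 43.2404885 ]), array([-0.04314055,  0.1080673 ,  0.05291523])) [ 0.28027656  0.24065566 -0.62491632] (array([ 0.0001, -0.0003, -0.0001]), array([-0.0003, -0.0009,  0.0037]))
```

{"op": "send_rows", "data": {
  "moves": "0 0 0 0 0 0.003 0.3;0 0 0 0 0 0.003 0;0 0 0 0 0 0.003 0;0 0 0 0 0 0.003 0;0 0 0 0 0 0.003 0;0 0 0 0 0 0.003 0",
  "newtons": 35
}}

```text
time: 11.92
eef_pos: [0.5741, 0.1072, 0.0926]
tcp_rot: [0.804, 0.535, 0.217, -0.143]
contact_force: [-2.3, -2.9, 5.8]
opening: 0.685
finger_force: 38.4
```

Run:
```python
from h import *
st=ctrl.get_state();print(tool_in_deck(),st["contact_force"]@D,st["opening"])
```

```text
(array([ 0.30305088, -0.69223128, 43.37515468]), array([-0.10703955,  0.12305088,  0.02604868])) [-0.19999592  1.03925728  6.78379179] 0.6853444744599969
```

{"op": "send_rows", "data": {
  "moves": "0 0 0 0.002 0 -0.006 0;0 0 0 0.003 0 -0.012 0;0 0 0 0.003 0 -0.012 0"
}}

```text
time: 12.3
eef_pos: [0.5729, 0.107, 0.0938]
tcp_rot: [0.804, 0.535, 0.216, -0.144]
contact_force: [-0.1, -0.3, -2.1]
opening: 0.684
finger_force: 37.8
```

Run:
```python
from h import *
st=ctrl.get_state();print(tool_in_deck(),st["contact_force"]@D,st["opening"])
```

```text
(array([ 0.27980065,  0.35443491, 44.6636766 ]), array([0.00364122, 0.08417441, 0.08001797])) [-1.3613733  -0.08047496 -1.67444124] 0.6843792974222761
```

The plate is free: the measured force is now its 1.3 N weight, after a lift of about 1.5 mm. Sliding it out.

{"op": "send_rows", "data": {
  "moves": "0 0 0 0 -0.03 0 0;0 0 0 0 -0.07 0 0;0 0 0 0 -0.11 0 0;0 0 0 0 -0.15 0 0;0 0 0 0 -0.19 0 0;0 0 0 0 -0.23 0 0;0 0 0 0 -0.27 0 0;0 0 0 0 -0.31 0 0;0 0 0 0 -0.35 0 0;0 0 0 0 -0.39 0 0;0 0 0 0 -0.42 0 0;0 0 0 0 -0.42 0 0"
}}

```text
time: 13.8
eef_pos: [0.4956, 0.1393, 0.0944]
tcp_rot: [0.804, 0.535, 0.216, -0.144]
contact_force: [-0.4, -0.2, -1.6]
opening: 0.686
finger_force: 37.8
```

Run:
```python
from h import *
st=ctrl.get_state();print(tool_in_deck(),st["contact_force"]@D,st["opening"])
w=snap("wrist","w4"); cv2.imwrite("pics/w4.png",w["image"][:,:,::-1])
# pan from top view
t=load("top0"); im=t["image"]; g=cv2.cvtColor(im,cv2.COLOR_RGB2HSV)
cv2.imwrite("pics/bal.png",np.hstack([cv2.resize(im[195:290,335:420],None,fx=4.5,fy=4.5,interpolation=2),cv2.resize(load("scene0")["image"][235:340,260:375],None,fx=3.5,fy=4.5*95/105,interpolation=2)[:427]])[:,:,::-1])
```

```text
(array([ 0.72551677, 84.21037354, 45.1068693 ]), array([-0.05307583,  0.10915597,  0.04307198])) [-1.04101571  0.32157515 -1.20398611] 0.6855702595137434Traceback (most recent call last):
  File "<stdin>", line 6, in <module>
    return _nx.concatenate(arrs, 1, dtype=dtype, casting=casting)
           ~~~~~~~~~~~~~~~^^^^^^^^^^^^^^^^^^^^^^^^^^^^^^^^^^^^^^^
ValueError: all the input array dimensions except for the concatenation axis must match exactly, but along dimension 0, the array at index 0 has size 428 and the array at index 1 has size 427
```

View pics/w4.png

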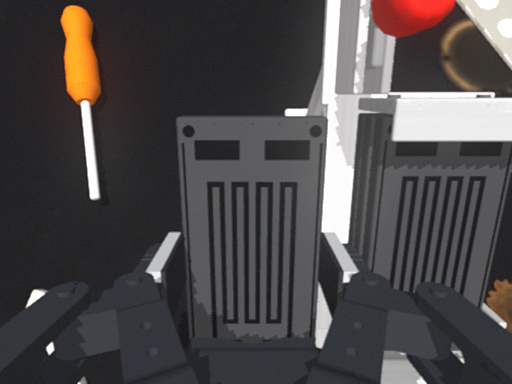

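The plate is held level, centred between the pads (columns 182–325), and the plate below has stayed in the rails. Now lift, and measure the pan.

{"op": "send_rows", "data": {
  "moves": "0 0 0 0.1 0 -0.173 0;0 0 0 0.2 0 -0.346 0;0 0 0 0.3 0 -0.52 0;0 0 0 0.375 0 -0.65 0;0 0 0 0.375 0 -0.65 0;0 0 0 0.375 0 -0.65 0"
}}

```text
time: 14.6
eef_pos: [0.4951, 0.1388, 0.2429]
tcp_rot: [0.804, 0.535, 0.215, -0.144]
contact_force: [-0.3, -0.9, -1.8]
opening: 0.686
finger_force: 38.9
```

Run:
```python
from h import *
st=ctrl.get_state();p=st["eef_pos"];print(p,st["opening"],st["finger_force"])
h=D[:2,0]/np.linalg.norm(D[:2,0]); Rg=np.array([[h[0],h[1],0],[h[1],-h[0],0],[0,0,-1]]); print(go(p,Rg))
im=load("top0")["image"]; s=load("scene0")["image"]
a=cv2.resize(im[195:290,335:420],(383,428),interpolation=2);b=cv2.resize(s[240:340,260:375],(414,360),interpolation=2)
b=cv2.copyMakeBorder(b,0,68,0,0,cv2.BORDER_CONSTANT)
cv2.imwrite("pics/bal.png",np.hstack([a,b])[:,:,::-1])
```

```text
[0.49512435 0.13881849 0.24285388] 0.6857250462935893 38.904969692230225
(array([-0.0002, -0.0835, -0.0003]), array([0., 0., 0.]))
```

View pics/bal.png

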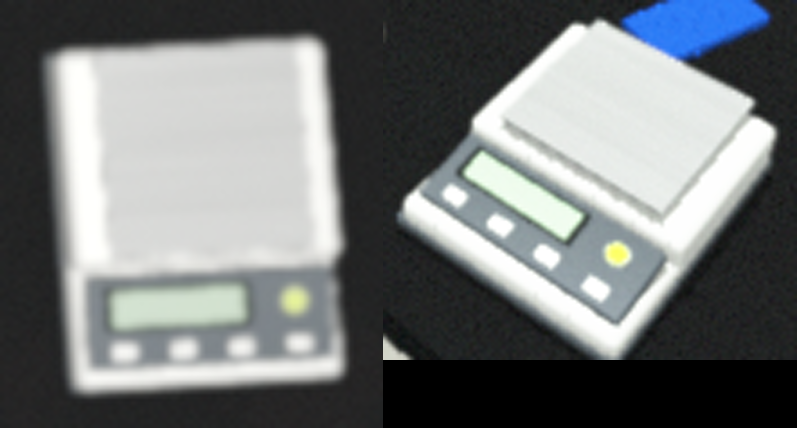

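The crop shows the pan. Top-view corners in crop pixels are about (98,53), (298,45), (308,258), (108,268). Scene-view corners are (598,22), (755,103), (658,218), (503,123).

{"op": "send_rows", "data": {
  "moves": "0 -0.0835 0 0 0 0 0;0 -0.0835 0 0 0 0 0;0 -0.0835 0 0 0 0 0;0 -0.0835 0 0 0 0 0;0 -0.0835 0 0 0 0 0"
}}

```text
time: 15.22
eef_pos: [0.4949, 0.1388, 0.2425]
tcp_rot: [0.832, 0.554, -0.0, -0.002]
contact_force: [0.8, -0.4, -0.9]
opening: 0.684
finger_force: 38.9
```

Run:
```python
from h import *
t=load("top0");s=load("scene0")
T=np.array([[98,53],[298,45],[308,258],[108,268]])/4.505+[335,195]
S=(np.array([[215,22],[372,103],[275,218],[120,123]]))/3.6+[260,240]
P=[]
for a,b in zip(T,S):
    p,e=tri([ray(t,*a),ray(s,*b)]);P.append(p);print(np.round(p,4),np.round(e[0],1))
P=np.array(P);print("mean",P.mean(0),"sides",[np.linalg.norm(P[i]-P[i-1]) for i in range(4)])
for c,Q in((t,T),(s,S)):
    q=np.array([onz(c,*a,.068) for a in Q]); print(q.mean(0),[round(np.linalg.norm(q[i]-q[i-1]),4) for i in range(4)])
st=ctrl.get_state(); c=st["eef_pos"]; print(c,R.from_quat(st["tcp_rot"]).as_matrix().round(3).tolist())
```

```text
[ 0.5737 -0.1818  0.064 ] 1.7
[ 0.5822 -0.3198  0.0659] 0.3
[ 0.4387 -0.3265  0.0638] 2.3
[ 0.4311 -0.1922  0.0608] 4.1
mean [ 0.50641176 -0.25508297  0.06363223] sides [np.float64(0.14307862275888486), np.float64(0.1383028326015417), np.float64(0.143636295649483), np.float64(0.1344900199206006)]
[ 0.50555529 -0.25318929  0.068     ] [np.float64(0.1463), np.float64(0.1375), np.float64(0.145), np.float64(0.1359)]
[ 0.50360268 -0.25794987  0.068     ] [np.float64(0.1405), np.float64(0.1378), np.float64(0.1429), np.float64(0.1311)]
[0.49488124 0.13881226 0.2424868 ] [[0.385, 0.923, -0.002], [0.923, -0.385, 0.002], [0.001, -0.003, -1.0]]
```

{"op": "send_rows", "data": {
  "moves": "0 0 0 -0.15 0.067 0 0;0 0 0 -0.35 0.156 0 0;0 0 0 -0.55 0.245 0 0;0 0 0 -0.75 0.334 0 0;0 0 0 -0.9 0.4025 0 0;0 0 0 -0.9 0.4025 0 0"
}}

```text
time: 15.98
eef_pos: [0.4999, -0.0607, 0.2436]
tcp_rot: [0.834, 0.552, 0.001, -0.001]
contact_force: [-0.2, 0.1, -1.3]
opening: 0.689
finger_force: 38.9
```

{"op": "send_rows", "data": {
  "moves": "0 0 0 -0.15 0.067 0 0;0 0 0 -0.35 0.156 0 0;0 0 0 -0.55 0.245 0 0;0 0 0 -0.75 0.334 0 0;0 0 0 -0.9 0.4025 0 0;0 0 0 -0.9 0.4025 0 0;0 0 0 -0.9 0.4025 0 0"
}}

```text
time: 16.85
eef_pos: [0.5052, -0.2544, 0.2436]
tcp_rot: [0.832, 0.554, 0.001, -0.001]
contact_force: [0.5, -0.1, -1.6]
opening: 0.685
finger_force: 38.9
```

Run:
```python
from h import *
st=ctrl.get_state();print(st["eef_pos"],st["opening"],st["finger_force"],R.from_quat(st["tcp_rot"]).as_matrix().round(4).tolist())
h=D[:2,0]/np.linalg.norm(D[:2,0]); Rg=np.array([[h[0],h[1],0],[h[1],-h[0],0],[0,0,-1]]); print(go([.505,-.256,.13],Rg))
w=snap("wrist","w5");s=snap("scene","s5");
for x,y in((.574,-.184),(.582,-.32),(.438,-.327),(.431,-.19),(.505,-.256)): print(proj(w,[x,y,.068]).round())
a=w["image"];b=cv2.resize(s["image"][210:340,250:385],None,fx=2.95,fy=2.95,interpolation=2)[:384]
cv2.imwrite("pics/w5.png",cv2.resize(np.hstack([a,b[:, :398]]),None,fx=.87,fy=.87,interpolation=cv2.INTER_AREA)[:,:800,::-1])
```

```text
[ 0.50521522 -0.25441166  0.24364482] 0.6849580140853536 38.883989453315735 [[0.3856, 0.9227, 0.0004], [0.9226, -0.3856, 0.0024], [0.0024, -0.0006, -1.0]]
(array([-0.0001, -0.0004, -0.0002]), array([-0.0091,  0.0024,  0.5682]))
[294.  67.]
[352. 202.]
[218. 261.]
[149. 138.]
[252. 172.]
```

View pics/w5.png

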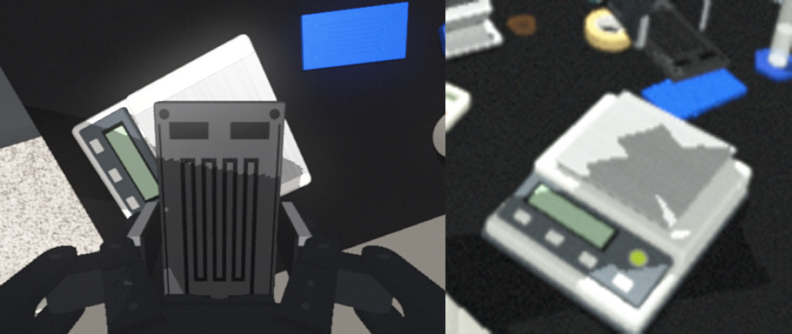

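Above the pan, the right-hand pan corner shows at about (303,180) in this view, which matches the prediction. The plate is centred over the pan, so I'll lower it.

{"op": "send_rows", "data": {
  "moves": "0 -0.0004 0 -0.009 0.002 0.15 0;0 -0.0004 0 -0.009 0.002 0.3 0;0 -0.0004 0 -0.009 0.002 0.45 0;0 -0.0004 0 -0.009 0.002 0.58 0;0 -0.0004 0 -0.009 0.002 0.68 0;0 -0.0004 0 -0.009 0.002 0.74 0;0 -0.0004 0 -0.009 0.002 0.74 0;0 -0.0004 0 -0.009 0.002 0.74 0"
}}

```text
time: 17.95
eef_pos: [0.5061, -0.2575, 0.0974]
tcp_rot: [0.832, 0.554, -0.0, 0.002]
contact_force: [-0.8, -0.5, -1.3]
opening: 0.688
finger_force: 38.9
```

{"op": "send_rows", "data": {
  "moves": "0 0 0 0 0 0.015 0;0 0 0 0 0 0.03 0;0 0 0 0 0 0.045 0;0 0 0 0 0 0.055 0;0 0 0 0 0 0.055 0;0 0 0 0 0 0.055 0"
}}

```text
time: 18.7
eef_pos: [0.5054, -0.2572, 0.0853]
tcp_rot: [0.832, 0.554, -0.0, 0.001]
contact_force: [0.3, 0.1, -1.6]
opening: 0.685
finger_force: 38.9
```

{"op": "send_rows", "data": {
  "moves": "0 0 0 0 0 0.008 0;0 0 0 0 0 0.012 0;0 0 0 0 0 0.012 0"
}}

```text
time: 19.08
eef_pos: [0.5053, -0.257, 0.0828]
tcp_rot: [0.832, 0.554, -0.001, 0.001]
contact_force: [-0.3, 0.6, -1.5]
opening: 0.683
finger_force: 38.9
```

{"op": "send_rows", "data": {
  "moves": "0 0 0 0 0 0.005 0;0 0 0 0 0 0.005 0"
}}

```text
time: 19.32
eef_pos: [0.5053, -0.2571, 0.0818]
tcp_rot: [0.832, 0.554, -0.001, 0.001]
contact_force: [0.9, 0.6, -2.0]
opening: 0.686
finger_force: 38.9
```

{"op": "send_rows", "data": {
  "moves": "0 0 0 0 0 0.005 0;0 0 0 0 0 0.005 0"
}}

```text
time: 19.58
eef_pos: [0.5055, -0.2572, 0.0815]
tcp_rot: [0.832, 0.554, -0.001, 0.001]
contact_force: [-2.2, 1.5, 3.0]
opening: 0.691
finger_force: 39.4
```

{"op": "send_rows", "data": {
  "moves": "0 0 0 0 0 0.004 0;0 0 0 0 0 0.004 0"
}}

```text
time: 19.82
eef_pos: [0.5055, -0.2572, 0.0815]
tcp_rot: [0.832, 0.554, -0.001, 0.001]
contact_force: [-4.1, 2.6, 7.6]
opening: 0.69
finger_force: 39.8
```

The plate is seated on the pan with a 7.6 N reaction. Releasing and withdrawing straight up.

{"op": "send_rows", "data": {
  "moves": "0 0 0 0 0 -0.004 0;0 0 0 0 0 -0.004 0.5;0 0 0 0 0 -0.004 0.9;0 0 0 0 0 -0.004 0.9;0 0 0 0 0 -0.004 0.9;0 0 0 0 0 -0.03 0.9;0 0 0 0 0 -0.1 0.9;0 0 0 0 0 -0.25 0.9;0 0 0 0 0 -0.45 0.9;0 0 0 0 0 -0.65 0.9;0 0 0 0 0 -0.65 0.9;0 0 0 0 0 -0.65 0.9"
}}

```text
time: 21.32
eef_pos: [0.5052, -0.2567, 0.2103]
tcp_rot: [0.832, 0.554, -0.0, 0.001]
contact_force: [-0.2, 0.4, -0.6]
opening: 0.949
finger_force: 0.0
```

Run:
```python
from h import *
w=snap("wrist","w6"); t=snap("top","t6"); print(ctrl.get_state()["time"])
im=w["image"]; g=cv2.cvtColor(im,cv2.COLOR_RGB2GRAY)
print(proj(w,[.505,-.256,.078]), "pan corners", [proj(w,p).round().tolist() for p in ([.574,-.184,.068],[.582,-.32,.068],[.438,-.327,.068],[.431,-.19,.068])])
cv2.imwrite("pics/w6.png",im[:,:,::-1])
```

```text
21.425
[250.78112195 181.08627399] pan corners [[298.0, 59.0], [362.0, 211.0], [213.0, 275.0], [135.0, 139.0]]
```

View pics/w6.png

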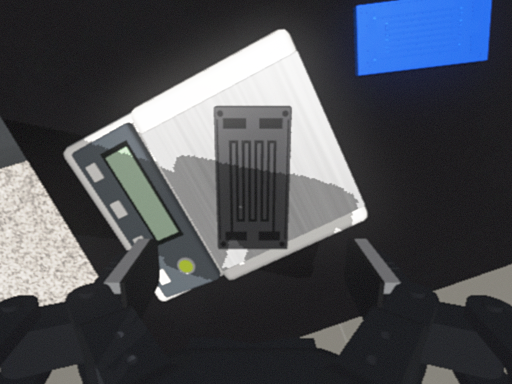

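The picture shows the plate flat on the pan, corners (215,106) to (290,249) and centre about (253,177). The fingers are clear. I'll check the centring numerically with intensity profiles across the pan.

Run:
```python
from h import *
w=load("w6"); g=cv2.cvtColor(w["image"],cv2.COLOR_RGB2GRAY).astype(np.float32)
c0=np.array([.505,-.256]); a=np.radians(3.4); ex=np.array([np.cos(a),np.sin(a)]); ey=np.array([-ex[1],ex[0]])
print("plate",onz(w,253,177.3,.078))
def prof(base,d,lo,hi):
    s=np.arange(lo,hi,2e-3); px=np.array([proj(w,[*(base+d*k),.068]) for k in s],np.float32)
    v=cv2.remap(cv2.GaussianBlur(g,(3,3),0),px[None,:,0],px[None,:,1],1)[0]; print(lo,v.astype(int).tolist())
for k in (-.045,.045):
    print("y lines",k); prof(c0+ex*k,ey,-.1,-.05); prof(c0+ex*k,ey,.05,.1)
for k in (-.055,.05):
    print("x lines",k); prof(c0+ey*k,ex,-.09,-.05); prof(c0+ey*k,ex,.05,.11)
```

```text
plate [ 0.50786352 -0.25378212  0.078     ]
y lines -0.045
-0.1 [33, 32, 33, 33, 33, 33, 34, 34, 36, 36, 40, 108, 172, 185, 186, 186, 196, 212, 226, 227, 227, 227, 227, 228, 225]
0.05 [232, 233, 233, 233, 233, 234, 234, 234, 234, 234, 235, 235, 253, 254, 254, 254, 254, 254, 253, 252, 249, 158, 58, 58, 56]
y lines 0.045
-0.1 [33, 34, 35, 36, 37, 37, 38, 38, 38, 39, 39, 62, 196, 211, 192, 187, 189, 178, 147, 144, 145, 145, 145, 145, 145]
0.05 [241, 241, 242, 242, 242, 243, 243, 243, 244, 244, 244, 243, 246, 255, 255, 255, 254, 254, 255, 254, 252, 244, 108, 59, 58]
x lines -0.055
-0.09 [153, 135, 124, 97, 77, 75, 75, 75, 76, 76, 74, 70, 62, 118, 159, 145, 144, 142, 151, 178]
0.05 [144, 142, 140, 142, 143, 142, 140, 141, 149, 147, 144, 185, 225, 203, 70, 42, 42, 42, 42, 40, 40, 39, 38, 37, 37, 36, 35, 34, 33, 33]
x lines 0.05
-0.09 [148, 148, 148, 148, 149, 127, 57, 72, 83, 83, 84, 78, 104, 239, 233, 232, 231, 231, 231, 230]
0.05 [240, 239, 239, 242, 241, 238, 242, 245, 245, 243, 243, 244, 237, 106, 58, 57, 56, 54, 53, 51, 50, 48, 46, 45, 44, 43, 41, 40, 39, 38]
```

The pan centre comes out at about (0.509, -0.252) and the plate centre at (0.508, -0.254), an offset of roughly 2–3 mm. Handing in.

```bash
python3 -c "
from plant import ctrl
print(ctrl.sign_off())"
```

```text
the job is handed in; nothing more can be done
None
```

The former top plate lies flat and released near the middle of the weighing pan, about 2–3 mm off centre by my measurement, and the job was handed in at about 21 s; the sign-off returned no verdict.

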